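Ready the filter stand for a water sample and hold it upright

TASK

Set the blue beaker upright on the round black pad of the filter stand and let go of it. Then, with the frame still leaning back, flip the yellow kickstand over its top centre so that it drops all the way down in front, and only then raise the frame by its orange top bar until it stands fully upright and keep holding it there: the frame falls back by itself, so the program finishes while still holding the bar. Leave the other things on the counter where they are.

Things in the scene. Friction and masses are not known exactly. Their poses are not given: they have to be found in the camera images.
- beaker: Opaque blue straight open beaker, 60 mm outside diameter, 85 mm high, wall 3 mm, about 130 g, standing loose at the robot's right near an amber bottle and a white cup; the three swap places at random, centres at least 100 mm apart. Origin: centre of its underside; z up its axis.
- stand: Steel foot of the filter stand, fixed to the counter: plate 260 x 170 x 8 mm from x = -90 to +170 mm and y = -85 to +85 mm in its own frame. Origin on the counter under the frame's hinge; its x axis is the stand's front and points roughly away from the robot (yaw within 0.25 rad), y left, z up.
- pad (a point): Centre of the top face of the round black rubber pad (80 mm diameter, top 12 mm above the counter) on the foot, 125 mm in front of the hinge along the stand's x.
- hub (a point): Middle of the frame's hinge axis, 30 mm above the stand's origin; axis along the stand's y. Fixed point, its axes turn with the frame (z up the frame). The frame: two steel posts 14 x 12 mm at y = +-69 mm, 207 mm up from the hub, and two white canisters with blue heads behind them, up to 146 mm from the hub and 71 mm back.
- frame (a joint): Tilt of the frame about the hub, rad: 0 upright (a stop), growing as it leans back towards the robot (stand's -x) to the rear stop 0.42, where it rests at the start. About 0.9 kg and back-heavy: let go, it falls back to 0.42 from any tilt; raising it at the bar takes 1 to 4 N forwards.
- top_bar: Orange round bar, 16 mm diameter, 126 mm long along the stand's y, joining the posts at the top of the frame; hold it here. Origin at its middle, 195 mm from the hub along the frame's z; at tilt q that is 195*sin(q) mm behind the hub and 195*cos(q) mm above it. Canister heads end 49 mm below it. It is a sleeve that turns freely on its axis.
- kickstand (a joint): Angle of the kickstand against the frame, rad: 0 stowed, pointing up along the frame, growing as it swings forwards (stand's +x) over the top; 2.50 is the stop, fully down. It moves freely by its own weight: with the frame at 0.42, top centre is at 0.42; short of it it falls back to 0, beyond it it drops to 2.50 by itself. Under 2 N at the ball.
- kick_pivot (a point): Pivot of the kickstand on the frame's left side: 70 mm up from the hub along the frame's z and 110 mm to the stand's +y. The pivot axis runs along y.
- kick_tip (a point): Centre of the yellow ball (20 mm diameter) at the free end of the yellow kickstand, a rod 12 mm thick; 112 mm from the pivot. The rod stands 29 mm clear of the post beside it.
- reagent: Amber bottle with white cap, a bystander, 56 mm diameter, 125 mm high. Origin at the centre of its underside.
- white_cup: White ceramic cup, a bystander, 64 mm rim diameter, 80 mm high. Origin at the centre of its underside.
- wash_bottle: White plastic bottle with red cap, a bystander left of the stand, 64 mm diameter, 160 mm high. Origin at the centre of its underside.
- dishes: Stack of three flat round dishes, a bystander left of the stand, 86 mm diameter, 44 mm high. Origin at the centre of its underside.
- spanner: Steel spanner lying on the counter on the left, near the robot, a bystander. Origin on its underside.
- spout (a point): Outlet of the frame's thin steel spout (12 mm diameter), 105 mm in front of and 109 mm above the hub when upright, then over the beaker; the spout's highest point is 151 mm from the hub. With the frame leaning back it is drawn back, clear of the pad's middle by about 65 mm.

How it is judged (in metres and radians):
On the way, in this order (a step that is already met when the one before it is completed fails the run):
1. the blue beaker stands released on the pad, upright, its centre within 18 mm of the pad's centre (horizontal distance between beaker and pad below 0.018 m and height (world z) of beaker between 0.009 and 0.016 m and angle between beaker's own z axis and vertical below 0.1 rad and contact force between the fingers and beaker below 0.1 N), for 0.2 s.
2. the kickstand is fully down while the frame still leans back (value of joint kickstand above 2.4 rad and value of joint frame above 0.3 rad), for 0.2 s.
At the end, for the whole second after the job is handed in: The fingers hold the orange bar (more than 0.5 N on it) and the frame is at rest within 0.06 rad of upright, kickstand at more than 2.4 rad (fully down), the blue beaker upright (within 0.1 rad) on the pad, its centre within 18 mm of the pad's centre, not touched by the fingers (all of step 1 and value of joint frame below 0.06 rad and velocity of joint frame between -0.1 and 0.1 rad/s and value of joint kickstand above 2.4 rad and contact force between the fingers and top_bar above 0.5 N); the arm keeps its last pose, push and grip.
It fails at once if the frame is raised (tilt under 0.28 rad) before the kickstand is down (value of joint frame below 0.28 rad and value of joint kickstand below 2.3 rad).
It fails at once if the beaker is tipped by more than 0.6 rad (angle between beaker's own z axis and vertical above 0.6 rad).
It fails at once if a bystander is moved by more than 40 mm (distance of any of reagent, white_cup, wash_bottle, dishes, spanner from where it was at the start of the episode above 0.04 m).
It also fails if it takes over 58 s, if anything falls off the work surface, if the arm or the gripper's body presses on something with over 40 N, if the wrist force passes 120 N, or if a joint passes its speed limit or range.

ROBOT

A 7-joint arm with a two-finger parallel gripper is mounted at the origin on the work surface. World frame = base frame: x ahead of the robot, y to its left, z up, the work surface at z = 0. Lengths are in m, angles in degrees, forces in N, time in s.
With the tool pointing down it reaches from about 0.4 to 0.875 m from the base axis. Payload 6.5 kg.
Tool frame: the origin (TCP) lies midway between the tips of the shut fingers; the grasp point (between the pads) lies 19 mm behind it (robot.grip_depth is the distance from the TCP to the grasp point, in m); z points along the fingers, y is the direction in which the jaws open and shut (so a half turn about z gives the same grasp; the last joint's range is limited). The gripper opens to 85 mm and grips with 20 to 120 N. Pads are 22 mm wide; open, the fingers measure 114 mm over their backs; the gripper's body (76 mm by 85 mm) begins 54 mm behind the grasp point. The pads swing forward as they close: fully open they stand 13 mm farther back than shut.
Start: joints at [-80.856, 30.733, -0.252, 88.115, 0.149, 61.152, -4.079], TCP at [0.146, 0.633, 0.231] pointing down, gripper open.
Joint ranges: [-154.64, 154.64], [-21.42, 123.67], [-72.66, 72.17], [13.99, 137.28], [-74.86, 254.86], [10.95, 109.41], [-158.01, 158.01]. Speed limits (degrees/s): [136.94, 136.94, 180, 180, 180, 180, 180].

INTERFACE

Orientations are given as a 3x3 rotation matrix whose columns are the frame's x, y, z axes.
In Python, from bench import robot gives the robot as it stands.
- The arm moves only by the shell command python3 -m creep 'ROWS' [OPENING]. ROWS is JSON, a list that holds one entry, the list of rows, each a list of 4 numbers: the shift along the world's x, y, z as a fraction of full scale, then the turn about the world's z as a fraction of full scale. A call has 1 to 12 rows; each row is the pose to reach, as a shift and turn from the pose measured when the call began; what a row does not reach only later rows make up. Full scale, the value 1, is 0.4 m for a shift and 2 rad for a turn. A row lasts 1/10 s, in which the tool goes at most 50 mm and 8.59 degrees, less where a joint would pass 70% of its speed; a pose out of reach is approached as far as the arm can. A call with a number of a shift or a turn outside -1 to 1 is refused whole. A call with a gripper value outside its range is refused whole. OPENING is the gripper command: -1 is fully open, 1 is shut, values between are in proportion, set as the call begins (- or left out, the last holds). The fingers move at their own pace and stop on an object; the grip force is fixed at half the most. Time passes only in rows, so rows that repeat a pose let the fingers close. It gives the time, the measured TCP pose, the force and the opening at its end, in the units of the state.
- robot.get_state(): the state, without advancing time (a new reading comes with each control period).
- robot.grab_frame(name): name is "scene" or "top" or "wrist"; returns a dict with "frame" (420x560x3 uint8, blue, green, red), "depth" (420x560 float32, m along the optical axis (not along the pixel's ray), 0 where there is no reading), "fx", "fy", "cx", "cy" (pixels), "R" (3x3) and "t" (3): a world point X has camera coordinates R X + t. Camera axes: x right, y down, z forward; pixel columns grow to the right and rows downward; lengths in m; the calibration is good to about 2 mm. A picture is of the moment at which its call begins.
- robot.close_job(): hands the job in, once; it reports no verdict.
The state is a dict: "clock": time; "joints": joint angles; "joint_velocities": joint speeds; "tau": joint torques, N m; "eef_pos": TCP position; "ee_rot": TCP orientation; "wrist_force": force on the tool from outside, world axes, zero at the start; "wrist_torque": the same for the moment, N m; "opening": finger opening in m.
Only numpy, scipy, OpenCV 4.12 (cv2) and the standard library are available. Lean on these libraries where they do the work, as an engineer would, in place of code of your own. Each camera call takes 0.05 s, during which the arm holds its last target. There are 200 camera calls.

## Working session

There is one attempt and no reset: what is moved stays moved. The work goes in short steps, Python scripts to look and compute and a shell command to move; the robot and the scene stay as the last step left them, time stands still between calls to the robot, and variables do not carry over. Pictures are saved under pics/ and viewed, about 8 in all and at most 12, crops included, and the job is handed in when it is done.

```bash
ls; mkdir -p pics; cat > h.py <<'E'
import numpy as np, cv2
from bench import robot
def grab(n):
    f=robot.grab_frame(n); return f
def pts(f):
    d=f["depth"]; v,u=np.indices(d.shape)
    c=np.stack([(u-f["cx"])/f["fx"]*d,(v-f["cy"])/f["fy"]*d,d],-1)
    P=(c-np.array(f["t"]))@np.array(f["R"])   # R^T (c-t)
    P[d<=0]=np.nan
    return P
E
python3 - <<'E'
from h import *
a=grab("scene");b=grab("top")
np.savez("f0.npz",**{n+k:f[k] for n,f in(("s",a),("t",b)) for k in f})
cv2.imwrite("pics/s0.png",a["frame"]);cv2.imwrite("pics/t0.png",b["frame"])
for f in(a,b):print(-np.array(f["R"]).T@np.array(f["t"]))
print(robot.get_state())
E
```

```text
pics
[0.85368369 0.63650362 1.28478482]
[0.27943483 0.0114546  1.29501754]
{'clock': 0.1, 'joints': array([-80.85470861,  30.77596946,  -0.25519223,  88.16453158,
         0.14979524,  61.15300085,  -4.07774652]), 'joint_velocities': array([ 0.00534554, -0.08032567, -0.01995084, -0.15437242,  0.05115108,
       -0.00954574, -0.0473389 ]), 'tau': array([ 2.72443416e-03, -5.84570503e+01,  1.05184324e+00, -2.59775144e+01,
        1.26088707e-02,  4.63115648e-03,  1.14321489e-05]), 'eef_pos': array([0.14541592, 0.6329339 , 0.23047219]), 'ee_rot': array([[-9.74639113e-01,  2.23782350e-01, -2.41436647e-04],
       [ 2.23782446e-01,  9.74637795e-01, -1.60812001e-03],
       [-1.24555593e-04, -1.62136594e-03, -9.99998678e-01]]), 'wrist_force': array([-0.54683824, -0.71521283,  0.76973678]), 'wrist_torque': array([-0.07614757,  0.04442744,  0.04478182]), 'opening': 0.08523350196512886}
```

View pics/s0.png

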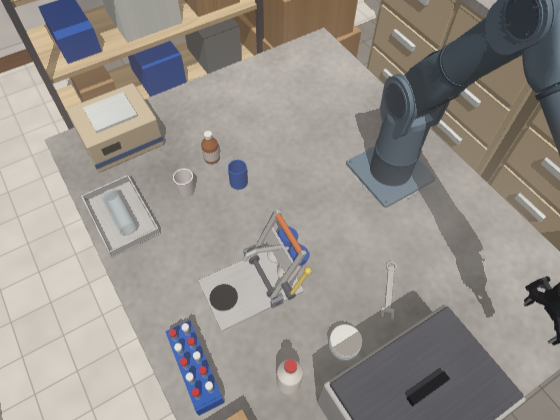

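View pics/t0.png

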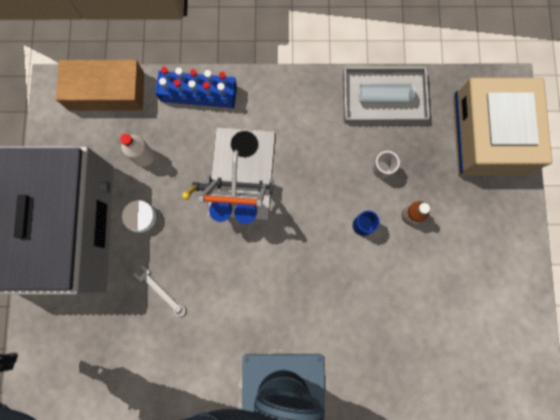

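Scene view: the beaker is at (238,175), the bottle at (210,150), the cup at (184,183) and the pad at (224,297). Top view: the beaker is at (367,223), the pad at (245,144), the bar at (230,200) and the ball at (186,195). Next I'll turn these into positions.

```bash
cat >> h.py <<'E'
def ray(f,u,v,z):
    R=np.array(f["R"]);t=np.array(f["t"]);C=-R.T@t
    d=R.T@np.array([(u-f["cx"])/f["fx"],(v-f["cy"])/f["fy"],1]); return C+d*(z-C[2])/d[2]
def load(fn,p): 
    z=np.load(fn); return {k[1:]:z[k] for k in z.files if k[0]==p}
def hsvmask(f,lo,hi,box=None):
    m=cv2.inRange(cv2.cvtColor(f["frame"],cv2.COLOR_BGR2HSV),lo,hi)
    if box: 
        k=np.zeros_like(m); u0,u1,v0,v1=box; k[v0:v1,u0:u1]=1; m=m*k
    return m>0
E
python3 - <<'E'
from h import *
T=load("f0.npz","t");S=load("f0.npz","s")
np.set_printoptions(precision=4,suppress=True)
def show(n,f,lo,hi,box):
    m=hsvmask(f,lo,hi,box);v,u=np.nonzero(m);P=pts(f)[m];P=P[~np.isnan(P[:,0])]
    print(n,m.sum(),"px",u.mean().round(1),v.mean().round(1),"med",np.median(P,0),"min",np.percentile(P,3,0),"max",np.percentile(P,97,0));return u,v,P
blue=((105,120,30),(130,255,255))
for n,f,bx in(("beakT",T,(345,390,205,245)),("beakS",S,(220,255,155,195))):
    u,v,P=show(n,f,*blue,bx)
    r=P[P[:,2]>.075]; 
    if len(r): (c,rad)=cv2.minEnclosingCircle(r[:,:2].astype(np.float32)); print(" rim",len(r),c,rad)
for n,f,bx in(("barT",T,(195,265,190,210)),("barS",S,(270,305,205,260))):
    u,v,P=show(n,f,(3,130,100),(15,255,255),bx)
    q=P[:,:2]-P[:,:2].mean(0);w=np.linalg.svd(q,full_matrices=False)[2][0];s=q@w;print(" dir",w,s.min(),s.max(),"c",P.mean(0))
for n,f,bx in(("kickT",T,(178,215,180,205)),("kickS",S,(285,315,262,300))):
    u,v,P=show(n,f,(18,120,100),(35,255,255),bx)
for n,f,bx,z in(("padT",T,(225,262,128,160),.012),("padS",S,(205,242,280,315),.012)):
    m=hsvmask(f,(0,0,0),(180,255,50),bx);c=max(cv2.findContours(m.astype(np.uint8),0,1)[0],key=cv2.contourArea)
    e=cv2.fitEllipse(cv2.convexHull(c));print(n,e,ray(f,*e[0],z))
for n,f,bx in(("plateT",T,(205,285,120,215)),):
    P=pts(f);m=(abs(P[...,2]-.008)<.0045);k=np.zeros_like(m);k[120:200,205:285]=1;m&=k
    print("plate",m.sum(),np.nanmin(P[m],0),np.nanmax(P[m],0)); print(cv2.minAreaRect(P[m][:,:2].astype(np.float32)))
E
```

```text
beakT 463 px 366.0 222.8 med [ 0.46   -0.2301  0.0329] min [ 0.4275 -0.2507  0.002 ] max [ 0.4826 -0.1948  0.0862]
 rim 86 (0.4553994834423065, -0.2228904664516449) 0.029749764129519463
beakS 177 px 236.9 173.7 med [ 0.4694 -0.2084  0.0572] min [ 0.4324 -0.2508  0.0146] max [ 0.4852 -0.1951  0.0872]
 rim 50 (0.4594924747943878, -0.22373363375663757) 0.0311647430062294
barT 294 px 229.2 199.5 med [0.4893 0.1297 0.2148] min [0.4816 0.0705 0.2043] max [0.5012 0.1877 0.219 ]
 dir [0.0847 0.9964] -0.0640673420201145 0.06159351413170896 c [0.4903 0.1298 0.2133]
barS 225 px 288.4 233.0 med [0.4924 0.1282 0.2146] min [0.4834 0.0694 0.2096] max [0.5005 0.1834 0.2191]
 dir [0.0799 0.9968] -0.06179296110673557 0.061878892606808504 c [0.4925 0.1276 0.2145]
kickT 75 px 187.7 192.7 med [0.5083 0.2342 0.1999] min [0.4963 0.2292 0.0017] max [0.5562 0.2701 0.2082]
kickS 117 px 300.8 279.5 med [0.5228 0.237  0.1693] min [0.501  0.2314 0.1117] max [0.5464 0.243  0.206 ]
padT ((244.0177459716797, 143.70550537109375), (23.88103675842285, 25.064987182617188), 92.06686401367188) [0.6931 0.1116 0.012 ]Traceback (most recent call last):
  File "<stdin>", line 18, in <module>
ValueError: max() iterable argument is empty
```

```bash
python3 -m creep '[[[0.1,-0.1,0.1,0],[0.2,-0.2,0.17,0],[0.3,-0.3,0.17,0],[0.4,-0.4,0.17,0],[0.5,-0.5,0.17,0],[0.6,-0.6,0.17,0],[0.7,-0.7,0.17,0],[0.75,-0.8,0.17,0],[0.75,-0.83,0.17,0],[0.75,-0.83,0.17,0]]]' -1; python3 -c "
from h import *
print(robot.get_state()['joints'])
T=load('f0.npz','t')
for u,v,z in((410,215,0.06),(388,163,.08)):print(ray(T,u,v,z))"
```

```text
clock: 1.1
eef_pos: [0.4486, 0.2947, 0.2984]
ee_rot: [[-0.973, 0.232, 0.001], [0.232, 0.973, -0.004], [-0.002, -0.004, -1.0]]
wrist_force: [0.2, 0.5, -0.4]
opening: 0.0853
[-46.12157284  15.66812653   9.64362313 101.38219436  -2.64970875
  63.29629999  40.96239277]
[ 0.47675102 -0.34246445  0.06      ]
[ 0.61617493 -0.28400808  0.08      ]
```

```bash
python3 -m creep '[[[0,-0.12,0,0.02],[0.01,-0.24,0,0.04],[0.01,-0.36,0,0.076],[0.01,-0.48,0,0.076],[0.02,-0.6,0,0.076],[0.02,-0.72,0,0.076],[0.02,-0.84,0,0.076],[0.02,-0.96,0,0.076],[0.02,-1,0,0.076],[0.02,-1,0,0.076]]]' -1; python3 -m creep '[[[0,-0.12,0,0],[0.02,-0.24,0,0],[0.02,-0.3,-0.1,0],[0.02,-0.3,-0.2,0],[0.02,-0.3,-0.3,0],[0.02,-0.3,-0.3,0],[0.02,-0.3,-0.3,0]]]' -1; python3 - <<'E'
from h import *
w=grab("wrist");t=grab("top");s=grab("scene");print(robot.get_state()['joints'])
cv2.imwrite("pics/w1.png",w["frame"])
for f in (w,s,t):
    P=pts(f);m=hsvmask(f,(105,100,20),(130,255,255))&(P[...,2]>.07)&(P[...,2]<.1)&(P[...,1]<-.15)
    r=P[m][:,:2].astype(np.float32);print(m.sum(),cv2.minEnclosingCircle(r) if len(r) else 0)
E
```

```text
clock: 2.1
eef_pos: [0.4559, -0.1083, 0.2983]
ee_rot: [[-0.996, 0.088, 0.001], [0.088, 0.996, -0.005], [-0.001, -0.005, -1.0]]
wrist_force: [-0.3, -0.2, 0.3]
opening: 0.0851
clock: 2.8
eef_pos: [0.4642, -0.2273, 0.1786]
ee_rot: [[-0.996, 0.086, -0.0], [0.086, 0.996, -0.004], [-0.0, -0.004, -1.0]]
wrist_force: [-0.1, 0.2, 1.3]
opening: 0.0857
[ -0.7375787   23.2641092   27.34511489 112.18295757 -14.01467807
  47.38804807 119.22444961]
1993 ((0.4569219946861267, -0.22712433338165283), 0.030177578330039978)
124 ((0.45699816942214966, -0.22141896188259125), 0.03339085727930069)
33 ((0.4576040506362915, -0.20888707041740417), 0.023573335260152817)
```

View pics/w1.png

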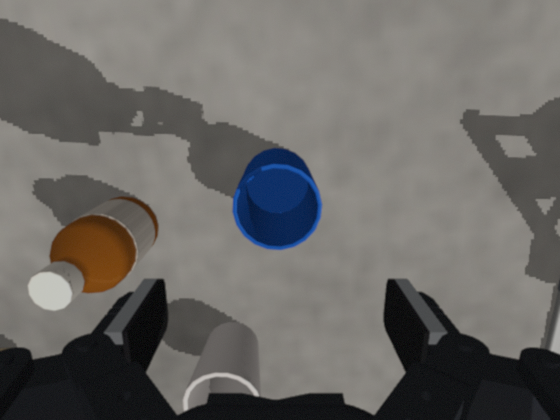

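Wrist view: the beaker rim is centred at (277,205), midway between the fingers, and the bottle at (90,250) is clear to the left. I'll go down and grip it.

```bash
python3 -m creep '[[[-0.018,0,-0.08,0],[-0.018,0,-0.16,0],[-0.018,0,-0.24,0],[-0.018,0,-0.3,0],[-0.018,0,-0.336,0],[-0.018,0,-0.336,0],[-0.018,0,-0.336,0]]]' -1; python3 -m creep '[[[0,0,0,0],[0,0,0,0],[0,0,0,0],[0,0,0,0],[0,0,0,0],[0,0,0,0],[0,0,0,0],[0,0,0,0]]]' 1;  python3 - <<'E'
from h import *
w=grab("wrist");R=w["R"];c=-np.array(R).T@np.array(w["t"]);s=robot.get_state();print(c,s['eef_pos'],s['joints'],s['opening'])
E
```

```text
clock: 3.65
eef_pos: [0.4595, -0.2288, 0.0473]
ee_rot: [[-0.996, 0.087, 0.007], [0.087, 0.996, -0.006], [-0.007, -0.006, -1.0]]
wrist_force: [0.2, 0.3, 0.3]
opening: 0.0854
clock: 4.45
eef_pos: [0.4608, -0.229, 0.0491]
ee_rot: [[-0.996, 0.087, 0.01], [0.087, 0.996, -0.007], [-0.01, -0.006, -1.0]]
wrist_force: [-1.6, 3.2, 14.0]
opening: 0.0592
[ 0.3841696  -0.22278045  0.19037941] [ 0.46079327 -0.22898058  0.04914326] [  5.57132248  35.42687244  20.14244645 116.36417177 -22.38106321
  31.18789313 126.52017935] 0.059022998254680575
```

```bash
python3 -m creep '[[[0,0,0.05,0],[0,0,0.15,0],[0,0,0.25,0],[0,0,0.35,-0.06],[0,0,0.45,-0.12],[0,0,0.5,-0.18],[0.05,0.05,0.5,-0.24],[0.1,0.1,0.5,-0.3],[0.15,0.15,0.5,-0.36],[0.2,0.25,0.5,-0.42],[0.25,0.3,0.5,-0.48],[0.3,0.35,0.5,-0.54]]]' 1; python3 - <<'E'
from h import *
s=robot.get_state();print(s['joints'])
E
```

```text
clock: 5.7
eef_pos: [0.5814, -0.0871, 0.2496]
ee_rot: [[-0.39, 0.921, -0.001], [0.921, 0.39, -0.011], [-0.01, -0.005, -1.0]]
wrist_force: [0.0, -0.3, -2.4]
opening: 0.0592
[-26.11386106  28.01179344  41.32044812  98.68747163 -20.0503958
  61.00014793  44.6667196 ]
```

```bash
python3 -m creep '[[[0.06,0.06,0,-0.06],[0.14,0.14,0,-0.12],[0.22,0.22,0,-0.18],[0.28,0.32,0,-0.24],[0.28,0.42,0,-0.242],[0.28,0.5,0,-0.242],[0.28,0.5,0,-0.242],[0.28,0.5,0,-0.242]]]' 1; python3 - <<'E'
from h import *
np.set_printoptions(precision=4,suppress=True)
s=robot.get_state();print(s['joints'],s['eef_pos'])
w=grab("wrist");t=grab("top");c=grab("scene")
cv2.imwrite("pics/w2.png",np.hstack([cv2.resize(w["frame"],(400,300)),cv2.resize(c["frame"],(400,300))]))
for f in (w,c,t):
    P=pts(f);zt=s['eef_pos'][2]+.043
    m=hsvmask(f,(105,100,20),(130,255,255))&(abs(P[...,0]-.69)<.08)&(abs(P[...,1]-.11)<.08)
    r=P[m];print(m.sum(), np.percentile(r,[3,50,97],0) if len(r) else 0)
    r=r[r[:,2]>np.percentile(r[:,2],97)-.01] if len(r) else r
    if len(r):print(" rim",cv2.minEnclosingCircle(r[:,:2].astype(np.float32)))
E
```

```text
clock: 6.5
eef_pos: [0.693, 0.114, 0.2496]
ee_rot: [[0.081, 0.997, -0.006], [0.997, -0.081, -0.009], [-0.01, -0.005, -1.0]]
wrist_force: [-0.3, -1.0, -1.8]
opening: 0.0592
[-39.1432  42.0573  44.8027  79.3958 -29.4042  70.9729   3.2166] [0.693  0.114  0.2496]
28519 [[0.666  0.0888 0.2056]
 [0.6922 0.1016 0.2626]
 [0.719  0.1453 0.2852]]
 rim ((0.704555869102478, 0.11132006347179413), 0.04346516355872154)
612 [[0.6672 0.0885 0.2057]
 [0.6918 0.1309 0.2445]
 [0.7216 0.1458 0.2866]]
 rim ((0.6935015320777893, 0.11924464255571365), 0.029285013675689697)
264 [[0.6556 0.0889 0.2051]
 [0.6725 0.1007 0.2559]
 [0.7164 0.1321 0.3539]]
 rim ((0.6633114218711853, 0.09780866652727127), 0.01084894873201847)
```

View pics/w2.png

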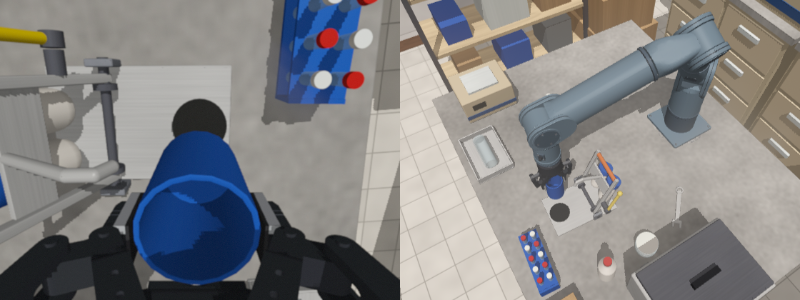

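The wrist half of the picture shows the beaker upright in the jaws above the pad (199,122). The scene half shows the arm clear of the frame. The beaker centre is about (0.694, 0.118) and the pad is at (0.694, 0.112), so I'll shift y by −6 mm and lower it.

```bash
python3 -m creep '[[[0,-0.015,-0.05,0],[0,-0.015,-0.12,0],[0,-0.015,-0.2,0],[0,-0.015,-0.28,0],[0,-0.015,-0.34,0],[0,-0.015,-0.39,0],[0,-0.015,-0.42,0],[0,-0.015,-0.44,0],[0,-0.015,-0.45,0],[0,-0.015,-0.45,0],[0,-0.015,-0.45,0]]]' 1;  python3 - <<'E'
from h import *
np.set_printoptions(precision=4,suppress=True)
s=robot.get_state();print(s['joints'],s['eef_pos'])
c=grab("scene");w=grab("wrist")
for f in (w,c):
    P=pts(f)
    m=hsvmask(f,(105,100,20),(130,255,255))&(abs(P[...,0]-.69)<.08)&(abs(P[...,1]-.11)<.08)&(P[...,2]<.13)
    r=P[m];print(m.sum(), np.percentile(r,[3,50,97],0))
    r=r[r[:,2]>np.percentile(r[:,2],97)-.01]
    print(" rim",cv2.minEnclosingCircle(r[:,:2].astype(np.float32)))
for f,n in((w,'w'),(c,'c')):
    P=pts(f); d=hsvmask(f,(0,0,0),(180,120,60))&(abs(P[...,2]-.012)<.005)&(np.hypot(P[...,0]-.694,P[...,1]-.112)<.06)
    r=P[d];print(n,"pad",d.sum(),np.percentile(r,[2,98],0) if len(r) else 0)
E
```

```text
clock: 7.75
eef_pos: [0.694, 0.105, 0.071]
ee_rot: [[0.086, 0.996, -0.004], [0.996, -0.086, -0.01], [-0.01, -0.003, -1.0]]
wrist_force: [-0.2, 0.6, -2.3]
opening: 0.0594
[-35.5606  52.5115  38.306   86.157  -36.4351  54.6133   8.5294] [0.694 0.105 0.071]
28634 [[0.6668 0.0798 0.0269]
 [0.693  0.0927 0.0837]
 [0.7199 0.1363 0.1066]]
 rim ((0.7048302292823792, 0.10430873930454254), 0.042875245213508606)
441 [[0.6677 0.0829 0.0244]
 [0.6939 0.1236 0.0591]
 [0.7223 0.1395 0.107 ]]
 rim ((0.6941259503364563, 0.11310359835624695), 0.029210271313786507)
w pad 4288 [[0.6566 0.1027 0.0101]
 [0.7316 0.1471 0.0127]]
c pad 0 0
```

```bash
python3 -m creep '[[[0,0,-0.01,0],[0,0,-0.02,0],[0,0,-0.025,0],[0,0,-0.025,0],[0,0,-0.025,0]]]' 1
```

```text
clock: 8.35
eef_pos: [0.6939, 0.1051, 0.0614]
ee_rot: [[0.086, 0.996, -0.004], [0.996, -0.086, -0.009], [-0.01, -0.004, -1.0]]
wrist_force: [-1.6, 0.4, 5.2]
opening: 0.0591
```

Contact shows in the wrist force (+5 N in z). I'll release and lift.

```bash
python3 -m creep '[[[0,0,0,0],[0,0,0,0],[0,0,0,0],[0,0,0,0],[0,0,0,0],[0,0,0,0],[0,0,0,0],[0,0,0,0]]]' -1; python3 -m creep '[[[0,0,0.04,0],[0,0,0.1,0],[0,0,0.2,0],[0,0,0.3,0],[0,0,0.42,0],[0,0,0.5,0],[0,0,0.5,0],[0,0,0.5,0]]]' -1;  python3 - <<'E'
from h import *
np.set_printoptions(precision=4,suppress=True)
c=grab("scene");w=grab("wrist");t=grab("top")
cv2.imwrite("pics/w3.png",np.hstack([cv2.resize(w["frame"],(400,300)),cv2.resize(c["frame"],(400,300))]))
for f in (w,c):
    P=pts(f)
    m=hsvmask(f,(105,100,20),(130,255,255))&(abs(P[...,0]-.69)<.08)&(abs(P[...,1]-.11)<.08)&(P[...,2]<.13)
    r=P[m];r=r[r[:,2]>.085]
    print(" rim",len(r),np.median(r[:,2]),cv2.minEnclosingCircle(r[:,:2].astype(np.float32)))
    d=hsvmask(f,(0,0,0),(180,120,60))&(abs(P[...,2]-.012)<.005)&(np.hypot(P[...,0]-.694,P[...,1]-.112)<.06)
    r=P[d];print("pad",d.sum(),np.percentile(r,[1,99],0) if len(r) else 0)
E
```

```text
clock: 9.15
eef_pos: [0.6939, 0.1051, 0.0614]
ee_rot: [[0.086, 0.996, -0.004], [0.996, -0.086, -0.009], [-0.01, -0.004, -1.0]]
wrist_force: [-0.6, -1.0, -0.2]
opening: 0.0853
clock: 9.95
eef_pos: [0.6941, 0.1051, 0.2628]
ee_rot: [[0.086, 0.996, -0.003], [0.996, -0.086, -0.009], [-0.009, -0.002, -1.0]]
wrist_force: [-1.1, -0.7, -1.3]
opening: 0.0852
 rim 1057 0.09581421397869942 ((0.6936635971069336, 0.10731981694698334), 0.030078096315264702)
pad 1056 [[0.656  0.1016 0.0095]
 [0.7318 0.147  0.0132]]
 rim 128 0.0932576592171291 ((0.6944692134857178, 0.1106972023844719), 0.031079430133104324)
pad 0 0
```

View pics/w3.png

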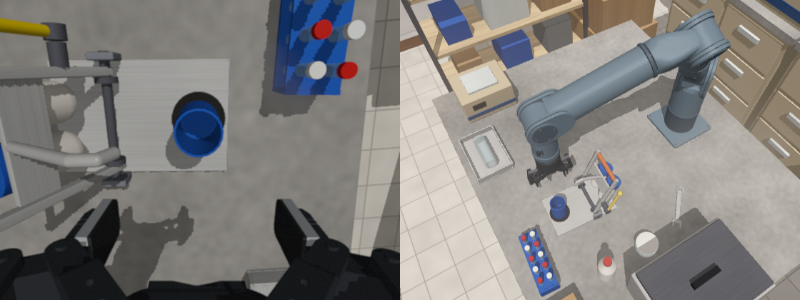

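The picture shows the beaker upright and released on the pad (198,128 in the wrist half), about 3 mm from the pad's centre. Next I'll shut the fingers and go behind the yellow ball.

```bash
python3 -m creep '[[[-0.06,0.04,0.05,0],[-0.16,0.1,0.05,0],[-0.26,0.16,0.05,0],[-0.36,0.22,0.05,0],[-0.46,0.29,0.05,0],[-0.57,0.352,0.05,0],[-0.57,0.352,0.05,0],[-0.57,0.352,0.05,0]]]' 1; python3 -m creep '[[[0,0,-0.05,0],[0,0,-0.12,0],[0,0,-0.18,0],[0,0,-0.23,0],[0,0,-0.24,0],[0,0,-0.24,0]]]' 1;  python3 - <<'E'
from h import *
np.set_printoptions(precision=4,suppress=True)
s=robot.get_state();print(s['eef_pos'],s['opening'],s['joints'])
c=grab("scene");t=grab("top");w=grab("wrist")
cv2.imwrite("pics/w4.png",np.hstack([cv2.resize(w["frame"],(400,300)),cv2.resize(c["frame"][180:340,200:413],(400,300))]))
for f in (c,t,w):
    P=pts(f);m=hsvmask(f,(18,120,100),(35,255,255))&(P[...,2]>.18)&(P[...,2]<.215)&(abs(P[...,0]-.51)<.06)&(abs(P[...,1]-.24)<.04);r=P[m]
    if len(r):print(len(r),r.mean(0),r.min(0),r.max(0))
E
```

```text
clock: 10.9
eef_pos: [0.4635, 0.2473, 0.2793]
ee_rot: [[0.082, 0.997, -0.008], [0.997, -0.082, -0.01], [-0.011, -0.007, -1.0]]
wrist_force: [0.4, -0.4, 0.1]
opening: 0.0001
clock: 11.5
eef_pos: [0.4643, 0.2457, 0.1829]
ee_rot: [[0.084, 0.996, -0.009], [0.996, -0.084, -0.012], [-0.012, -0.008, -1.0]]
wrist_force: [-0.9, 0.6, -0.9]
opening: -0.0002
[0.4643 0.2457 0.1829] -0.00024010392698656767 [-68.2782  29.1098  46.6765 110.868  -26.1461  52.0474 -13.2341]
44 [0.5098 0.2382 0.1975] [0.4985 0.2278 0.1804] [0.5196 0.2446 0.2082]
33 [0.5046 0.2335 0.2008] [0.4949 0.228  0.1822] [0.5153 0.2396 0.2076]
1363 [0.5054 0.2397 0.1984] [0.4947 0.2316 0.18  ] [0.5175 0.2442 0.2064]
```

View pics/w4.png

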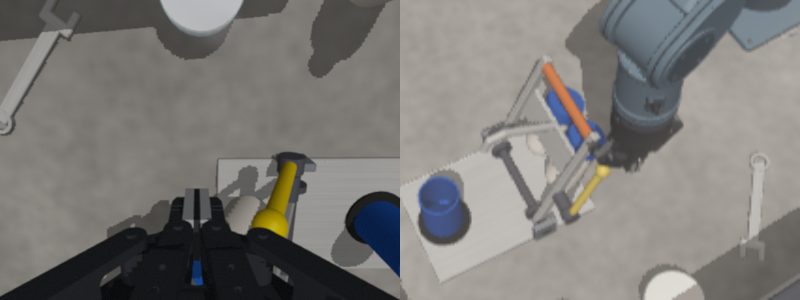

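Wrist view: the shut fingers (197,200) are just behind the ball (268,222), with the rod going forward to the pivot (290,165). I'll push the ball forward along the stand's x.

```bash
python3 -m creep '[[[0.025,-0.002,0,0],[0.05,-0.004,0,0],[0.075,-0.006,0,0],[0.1,-0.008,0,0],[0.12,-0.01,0,0],[0.14,-0.012,0,0],[0.16,-0.014,0,0],[0.18,-0.015,0,0],[0.2,-0.016,0,0],[0.21,-0.017,0,0],[0.21,-0.017,0,0],[0.21,-0.017,0,0]]]' 1;python3 - <<'E'
from h import *
np.set_printoptions(precision=4,suppress=True)
c=grab("scene");t=grab("top");w=grab("wrist")
cv2.imwrite("pics/w5.png",np.hstack([cv2.resize(w["frame"],(400,300)),cv2.resize(c["frame"][180:340,200:413],(400,300))]))
for f in (c,t,w):
    P=pts(f);m=hsvmask(f,(18,120,100),(35,255,255))&(P[...,2]>.0)&(P[...,2]<.225)&(abs(P[...,0]-.56)<.1)&(abs(P[...,1]-.24)<.04);r=P[m]
    if len(r):print(len(r),r.mean(0),r.min(0),r.max(0))
    m=hsvmask(f,(3,130,100),(15,255,255))&(P[...,2]>.18)&(abs(P[...,0]-.53)<.08)&(abs(P[...,1]-.13)<.08);r=P[m]
    if len(r):print("bar",len(r),np.median(r,0))
E
```

```text
clock: 12.85
eef_pos: [0.5485, 0.2402, 0.1842]
ee_rot: [[0.083, 0.997, -0.007], [0.997, -0.083, -0.009], [-0.01, -0.006, -1.0]]
wrist_force: [-0.7, 0.4, -0.4]
opening: 0.0001
49 [0.5702 0.2372 0.166 ] [0.554  0.2331 0.119 ] [0.5898 0.2412 0.2104]
84 [0.565  0.2295 0.1622] [0.5488 0.2222 0.1101] [0.5871 0.2363 0.2116]
bar 282 [0.489  0.1274 0.215 ]
3167 [0.5732 0.2331 0.1708] [0.5479 0.2256 0.1045] [0.5947 0.2382 0.209 ]
```

View pics/w5.png

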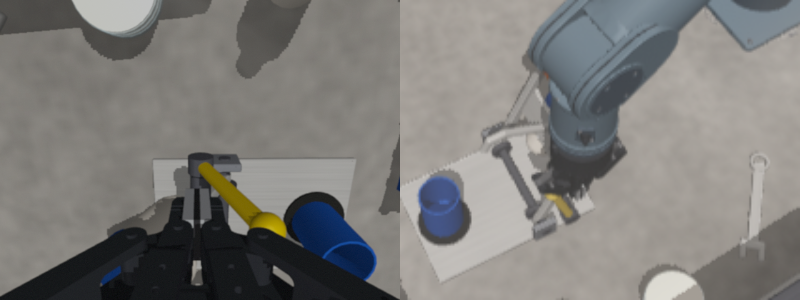

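The picture catches the kickstand past top centre and falling, with the ball ahead of the fingers at (266,225). I'll back off upwards and check.

```bash
python3 -m creep '[[[0,0,0.06,0],[0,0,0.15,0],[0,0,0.25,0],[0,0,0.3,0],[0,0,0.3,0],[0,0,0.3,0]]]' -1;python3 - <<'E'
from h import *
np.set_printoptions(precision=4,suppress=True)
c=grab("scene");t=grab("top");w=grab("wrist");print(robot.get_state()['opening'])
for f in (c,t,w):
    P=pts(f);m=hsvmask(f,(18,120,100),(35,255,255))&(P[...,2]>.0)&(P[...,2]<.225)&(abs(P[...,0]-.58)<.12)&(abs(P[...,1]-.23)<.04);r=P[m]
    if len(r):print(len(r),r.mean(0),r.min(0),r.max(0))
    m=hsvmask(f,(3,130,100),(15,255,255))&(P[...,2]>.18)&(abs(P[...,0]-.53)<.08)&(abs(P[...,1]-.13)<.08);r=P[m]
    if len(r):print("bar",len(r),np.median(r,0),r.mean(0))
E
```

```text
clock: 13.6
eef_pos: [0.5479, 0.2406, 0.3041]
ee_rot: [[0.082, 0.997, -0.007], [0.997, -0.082, -0.009], [-0.009, -0.007, -1.0]]
wrist_force: [0.1, -0.3, -0.3]
opening: 0.0847
0.08503697497409028
122 [0.6109 0.2296 0.1331] [0.5579 0.2194 0.1032] [0.6553 0.236  0.1587]
bar 31 [0.4922 0.0776 0.2145] [0.4927 0.1065 0.214 ]
188 [0.6107 0.2284 0.1256] [0.5544 0.2179 0.0003] [0.659  0.2577 0.1504]
bar 276 [0.4889 0.1252 0.2149] [0.4893 0.1281 0.2147]
1616 [0.6155 0.2264 0.1191] [0.557  0.2138 0.0989] [0.6636 0.235  0.1377]
bar 1622 [0.4925 0.1522 0.2147] [0.4927 0.1494 0.2144]
```

```bash
python3 -m creep '[[[-0.05,-0.08,0,0],[-0.1,-0.18,0,0],[-0.141,-0.26,0,0],[-0.141,-0.28,0,0],[-0.141,-0.28,0,0],[-0.141,-0.28,0,0]]]' -1;python3 - <<'E'
from h import *
np.set_printoptions(precision=4,suppress=True)
c=grab("scene");t=grab("top");w=grab("wrist");s=robot.get_state();print(s['eef_pos'],s['joints'])
cv2.imwrite("pics/w6.png",np.hstack([cv2.resize(w["frame"],(400,300)),cv2.resize(c["frame"][180:340,200:413],(400,300))]))
for f in (c,t,w):
    P=pts(f);m=hsvmask(f,(18,120,100),(35,255,255))&(P[...,2]>.0)&(P[...,2]<.225)&(abs(P[...,0]-.58)<.12)&(abs(P[...,1]-.23)<.04);r=P[m]
    if len(r):print(len(r),r.mean(0),r.min(0),r.max(0))
    m=hsvmask(f,(3,130,100),(15,255,255))&(P[...,2]>.18)&(abs(P[...,0]-.53)<.08)&(abs(P[...,1]-.13)<.08);r=P[m]
    if len(r):print("bar",len(r),np.median(r,0),r.mean(0),r.min(0),r.max(0))
E
```

```text
clock: 14.35
eef_pos: [0.4912, 0.1296, 0.3026]
ee_rot: [[0.081, 0.997, -0.009], [0.997, -0.081, -0.01], [-0.011, -0.008, -1.0]]
wrist_force: [-0.7, -0.1, -0.4]
opening: 0.0853
[0.4913 0.1296 0.3026] [-63.629   17.8547  54.1977 106.2388 -15.4076  64.5661  -8.4916]
132 [0.611  0.2291 0.0663] [0.5628 0.2185 0.0438] [0.656  0.2362 0.0942]
bar 218 [0.4929 0.1298 0.2147] [0.4926 0.1294 0.2146] [0.4808 0.0659 0.2072] [0.5026 0.1888 0.221 ]
bar 167 [0.4868 0.1037 0.2148] [0.4867 0.1017 0.2197] [0.4555 0.0657 0.2073] [0.4971 0.1347 0.388 ]
1140 [0.6093 0.2255 0.0659] [0.5605 0.2139 0.0389] [0.6549 0.2339 0.0982]
bar 4149 [0.4908 0.131  0.2143] [0.4908 0.1288 0.2139] [0.4784 0.059  0.2078] [0.5027 0.1873 0.2174]
```

View pics/w6.png

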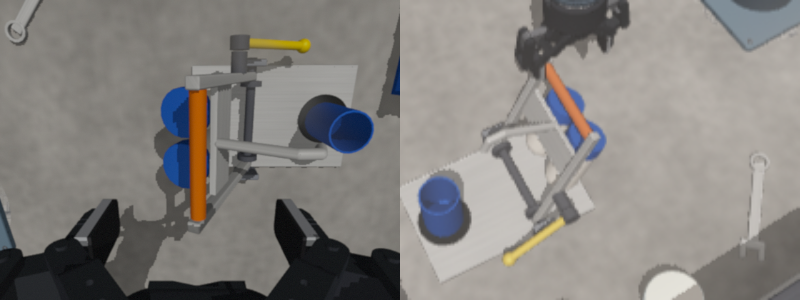

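Wrist view: the kickstand is down with its ball at (305,45), and the bar at (198,150) lies along y midway between the jaws. I'll descend and grip it.

```bash
python3 -m creep '[[[0,0,-0.06,0],[0,0,-0.14,0],[0,0,-0.2,0],[0,0,-0.25,0],[0,0,-0.28,0],[0,0,-0.29,0],[0,0,-0.29,0]]]' -1; python3 -m creep '[[[0,0,0,0],[0,0,0,0],[0,0,0,0],[0,0,0,0],[0,0,0,0],[0,0,0,0],[0,0,0,0],[0,0,0,0],[0,0,0,0]]]' 1
```

```text
clock: 15.2
eef_pos: [0.4915, 0.1298, 0.1866]
ee_rot: [[0.08, 0.997, -0.009], [0.997, -0.08, -0.011], [-0.012, -0.008, -1.0]]
wrist_force: [-0.0, -0.8, 0.3]
opening: 0.0853
clock: 16.1
eef_pos: [0.4914, 0.1299, 0.1869]
ee_rot: [[0.08, 0.997, -0.01], [0.997, -0.08, -0.011], [-0.012, -0.009, -1.0]]
wrist_force: [-3.1, 0.1, 6.5]
opening: 0.0139
```

```bash
python3 -m creep '[[[0.013,-0.001,0.006,0],[0.027,-0.002,0.011,0],[0.041,-0.003,0.016,0],[0.055,-0.0045,0.0205,0],[0.069,-0.0056,0.0245,0],[0.083,-0.007,0.028,0],[0.097,-0.008,0.0315,0],[0.111,-0.009,0.0345,0],[0.125,-0.01,0.037,0],[0.14,-0.0115,0.039,0],[0.14,-0.0115,0.039,0],[0.14,-0.0115,0.039,0]]]' 1;python3 - <<'E'
from h import *
np.set_printoptions(precision=4,suppress=True)
c=grab("scene");w=grab("wrist")
for f in (c,w):
    P=pts(f);m=hsvmask(f,(18,120,100),(35,255,255))&(P[...,2]>.0)&(P[...,2]<.225)&(abs(P[...,0]-.58)<.12)&(abs(P[...,1]-.23)<.04);r=P[m]
    if len(r):print(len(r),r.mean(0),r.min(0),r.max(0))
    m=hsvmask(f,(3,130,100),(15,255,255))&(P[...,2]>.18)&(abs(P[...,0]-.53)<.08)&(abs(P[...,1]-.13)<.08);r=P[m]
    if len(r):print("bar",len(r),np.median(r,0),r.mean(0),r.min(0),r.max(0))
E
```

```text
clock: 17.3
eef_pos: [0.5477, 0.1256, 0.2025]
ee_rot: [[0.08, 0.997, -0.009], [0.997, -0.08, -0.011], [-0.011, -0.008, -1.0]]
wrist_force: [-1.9, 3.2, 3.3]
opening: 0.0143
119 [0.6198 0.2288 0.0549] [0.5817 0.2178 0.0204] [0.6555 0.2357 0.0961]
bar 111 [0.5507 0.1555 0.2301] [0.5505 0.1546 0.2308] [0.5405 0.1224 0.2249] [0.5586 0.1837 0.2755]
1513 [0.6174 0.2245 0.0561] [0.5811 0.2138 0.0183] [0.6551 0.2327 0.1023]
bar 8254 [0.5471 0.1427 0.2297] [0.5478 0.1403 0.2294] [0.5368 0.0886 0.2211] [0.559  0.1828 0.2326]
```

```bash
python3 -m creep '[[[0.012,-0.001,0.001,0],[0.024,-0.002,0.002,0],[0.035,-0.003,0.0028,0],[0.045,-0.0037,0.003,0],[0.053,-0.0044,0.0035,0],[0.058,-0.0048,0.0035,0],[0.06,-0.005,0.0035,0],[0.06,-0.005,0.0035,0],[0.06,-0.005,0.0035,0]]]' 1;python3 - <<'E'
from h import *
np.set_printoptions(precision=4,suppress=True)
c=grab("scene");w=grab("wrist")
cv2.imwrite("pics/w7.png",np.hstack([cv2.resize(w["frame"],(400,300)),cv2.resize(c["frame"][180:340,200:413],(400,300))]))
for f in (c,w):
    P=pts(f);m=hsvmask(f,(18,120,100),(35,255,255))&(P[...,2]>-.01)&(P[...,2]<.225)&(abs(P[...,0]-.58)<.12)&(abs(P[...,1]-.23)<.04);r=P[m]
    if len(r):print(len(r),r.mean(0),r.min(0),r.max(0))
    m=hsvmask(f,(3,130,100),(15,255,255))&(P[...,2]>.18)&(abs(P[...,0]-.55)<.08)&(abs(P[...,1]-.13)<.08);r=P[m]
    if len(r):
        a=r[:,:2];k=np.polyfit(r[:,1],r[:,0],1)
        print("bar",len(r),r.mean(0),"x at y=.122",np.polyval(k,.122))
    m=hsvmask(f,(105,100,20),(130,255,255))&(np.hypot(P[...,0]-.694,P[...,1]-.11)<.06)&(P[...,2]>.085)&(P[...,2]<.13);r=P[m]
    if len(r):print("rim",np.median(r[:,2]),cv2.minEnclosingCircle(r[:,:2].astype(np.float32)))
s=robot.get_state();print(s['eef_pos'],s['wrist_force'],s['opening'])
E
```

```text
clock: 18.3
eef_pos: [0.5707, 0.1238, 0.2039]
ee_rot: [[0.08, 0.997, -0.011], [0.997, -0.08, -0.01], [-0.011, -0.01, -1.0]]
wrist_force: [-4.6, 2.7, 5.6]
opening: 0.0141
104 [0.6213 0.2289 0.0515] [0.5906 0.2189 0.0138] [0.6532 0.2346 0.0936]
bar 113 [0.573  0.1516 0.232 ] x at y=.122 0.5692922343214628
rim 0.09437056516154871 ((0.6949560642242432, 0.1102529987692833), 0.030804995447397232)
1210 [0.6196 0.2246 0.0523] [0.5904 0.2141 0.013 ] [0.6529 0.2323 0.0931]
bar 7752 [0.5709 0.1372 0.2307] x at y=.122 0.5698179480673367
rim 0.09438938782961202 ((0.6936103105545044, 0.10688450932502747), 0.030238455161452293)
[0.5707 0.1238 0.2039] [-4.5037  2.8867  5.3941] 0.014139963677015236
```

View pics/w7.png

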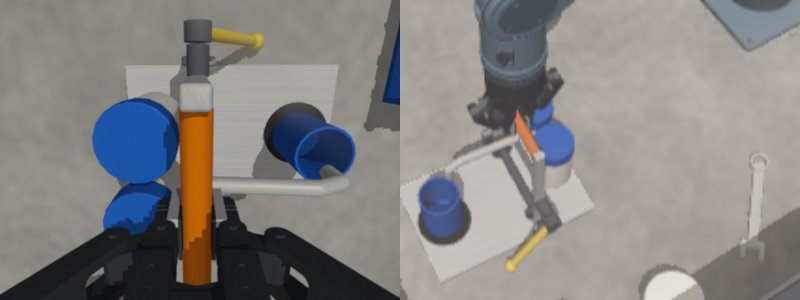

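The picture shows the frame upright with the bar in the jaws, the spout over the beaker and the kickstand down. I'll press slightly forward to see whether it is at the stop.

```bash
python3 -m creep '[[[0.004,0,0,0],[0.008,0,0,0],[0.008,0,0,0],[0.008,0,0,0],[0.008,0,0,0]]]' 1
```

```text
clock: 18.9
eef_pos: [0.5707, 0.1238, 0.2038]
ee_rot: [[0.08, 0.997, -0.019], [0.997, -0.08, -0.009], [-0.011, -0.018, -1.0]]
wrist_force: [-13.0, 2.3, 14.2]
opening: 0.0142
```

The TCP did not move and the force rose to 13 N, so the frame is at its upright stop. Handing in.

```bash
python3 -c "
from h import *
robot.close_job(); s=robot.get_state(); print(s['clock'],s['eef_pos'],s['wrist_force'],s['opening'])"
```

```text
the job is handed in; nothing more can be done
the job is handed in; nothing more can be done
```

The job is handed in at about 19 s of the 58 s limit; no verdict was reported. I set the beaker on the pad and released it, then flipped the kickstand with the frame still at its rear stop. Last, I raised the frame by the orange bar, and the gripper was still holding it at hand-in.

**What the last checks showed:**
- **Beaker:** upright on the pad, with its centre about 2–4 mm from the pad's centre. The wrist and scene cameras differed by about 3 mm in y.
- **Kickstand:** fully down. The ball was close to the position expected at the stop, with its lowest visible points about 13 mm above the counter.
- **Frame:** at its upright stop. The bar had moved forward about 79 mm of the expected 79.5 mm. A further 3 mm push did not move it, and the wrist force rose to −13 N in x and +14 N in z.
- **Grip on the bar:** the fingers read 14 mm open on the 16 mm bar, slightly less than expected. The bar followed the gripper all the way up.
- **Other things on the counter:** I did not measure them again at the end. Nothing in the pictures or forces suggested the arm touched any of them.

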